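# Ready the measuring wheel on moving day

## Task

Get the measuring wheel ready to walk the new office: first turn the black reset knob on its orange counter fully back to its zero stop. Then squeeze the red release button in the side of the hand grip and, keeping it squeezed, pull the grip straight out past the first stop to the second stop, the end of its travel. Finish while still holding the grip there with the button squeezed (it springs back if let go), and leave everything else on the desk where it is.

Things in the scene. Friction and masses are not known exactly. Their poses are not given: they have to be found in the camera images.
- wheel_unit: Measuring wheel lying in a cardboard insert fixed to the desk. Origin at desk level under the pole's centre line; +y runs along the pole, the way the grip is pulled; z up. In its frame, mm: insert x -100..100, y -360..10, 18 high; wheel radius 80 at y -250, 50 high; orange counter 92 x 82 at y -115, 66 high; outer tube and clip up to 72 high, ending in a collar at y 20.
- reset_knob_grip (a point): On the upright axis of the black reset knob on the counter (wheel unit x 0, y -115 mm), at the height to grip it, 103 mm above the desk. The knob is a bar 14 wide, 42 long (heights 78 to 110 mm) on a disc of radius 22, on a fixed grey base of radius 34. The point turns with it: its x axis runs along the bar, whose -x end bears the white pointer line.
- reset_knob (a joint): Angle of the knob, rad: 0 at its hard zero stop, where the bar lies across the pole (along the unit's x), pointer line at the green mark; grows clockwise seen from above, up to 1.6. It starts between 0.6 and 1.3, so it is reset by turning anticlockwise seen from above. Light (0.03 N m of friction); stays where it is left.
- grip_centre (a point): Black hand grip, a level bar 28 wide (x), 110 long (y), 36 mm tall, orange end cap; this point is its centre, 55 mm above the bare desk. Axes parallel to the unit's; pulled along +y. Home: at unit x 0, y 85 mm. Over the red button in its +x side it is 34 mm wide, 29 pressed. Take it from above, across x, at its centre: one finger presses the button, the other the plain side.
- release_face (a point): Centre of the outer face of the red release button in the grip's +x side (44 mm long along the pole, 24 mm tall, centred on the grip's centre, standing 6 mm out at rest).
- release (a joint): How far the release button is pressed into the grip, m: 0 at rest, 0.005 fully pressed (6 N); it must be pressed at least 0.0035 to free the latch. It springs out when let go.
- pole (a joint): How far the pole is out, m: 0 home (start), 0.08 first stop, 0.16 second stop, the hard end of travel. Button out: a latch blocks it 1 to 2 mm from home and again at the first stop; button kept pressed: it slides past both. No catch at the second stop: a spring pulls back, 3 N at home to 5.5 N there (friction 1 N). A yellow band leaves the collar at the first stop, a green one at the second.
- tape_roll: Bystander: roll of packing tape lying flat, 100 mm across, 48 mm high, beside the unit; origin under its centre.
- tape_measure: Bystander: yellow tape measure, 70 x 72 x 38 mm, beside the unit; origin under its centre.
- screwdriver: Bystander: blue-handled screwdriver, 200 mm long, 26 mm thick, lying beside the pole; origin under its middle.
- screw_jar: Bystander: clear jar with a black cap, 56 mm across, 70 mm high; origin under its centre.
- mug: Bystander: white mug, 80 mm across, 90 mm high; origin under its centre.
- succulent: Bystander: small green plant in a white pot, 80 mm across, 110 mm high; origin under its centre.

How it is judged:
On the way, in this order (a step that is already met when the one before it is completed fails the run):
1. the reset knob is back at its zero stop, with the pole still home and its button out (value of joint reset_knob below 0.06 rad and value of joint pole below 0.01 m and value of joint release below 0.002 m), for 0.2 s.
2. the release button is squeezed with the pole still home (value of joint release above 0.0035 m and value of joint pole below 0.02 m), for 0.1 s.
3. the pole is pulled past the first stop with the button squeezed (value of joint pole above 0.095 m and value of joint release above 0.003 m).
At the end, for the whole second after the job is handed in: The pole is within 10 mm of its second stop (joint over 0.150 m) and still, held there by the fingers gripping the hand grip (over 3 N) with the release button still squeezed (over 3 mm), and the reset knob is still at its zero stop (within 0.08 rad) (value of joint pole above 0.15 m and velocity of joint pole below 0.01 m/s and value of joint release above 0.003 m and contact force between the fingers and pole above 3 N and value of joint reset_knob below 0.08 rad); the arm keeps its last pose, push and grip.
It fails at once if another thing on the desk is shifted by more than 30 mm (distance of any of tape_roll, tape_measure, screwdriver, screw_jar, mug, succulent from where it was at the start of the episode above 0.03 m).
It also fails if it takes over 48 s, if anything falls off the work surface, if the arm or the gripper's body presses on something with over 40 N, if the wrist force passes 120 N, or if a joint passes its speed limit or range.

## Robot

A 7-joint arm with a two-finger parallel gripper is mounted at the origin on the work surface. World frame = base frame: x ahead of the robot, y to its left, z up, the work surface at z = 0. Lengths are in m, angles in rad, forces in N, time in s.
With the tool pointing down it reaches from about 0.35 to 0.775 m from the base axis. Payload 3.1 kg.
Tool frame: the origin (TCP) lies midway between the tips of the shut fingers; the grasp point (between the pads) lies 19 mm behind it; z points along the fingers, y is the line along which they close (so a half turn about z gives the same grasp; the last joint's range is limited). The gripper opens to 85 mm and grips with 20 to 120 N. Pads are 22 mm wide; open, the fingers measure 114 mm over their backs; the gripper's body (76 mm by 85 mm) begins 54 mm behind the grasp point. The pads swing forward as they close: fully open they stand 13 mm farther back than shut.
Start: joints at [1.242, 0.311, 0.014, 1.512, -0.004, 1.319, -0.027], TCP at [0.156, -0.528, 0.231] pointing down, gripper open.
Joint ranges: [-2.7, 2.7], [-0.3, 1.91], [-1.27, 1.3], [0.12, 2.57], [-1.44, 4.58], [0.2, 2.03], [-3.05, 3.05]. Speed limits (rad/s): [2.79, 2.79, 3.14, 3.14, 3.14, 3.14, 3.14].

## Interface

Orientations are given as a unit quaternion [w, x, y, z].
In Python, from rig import manip gives the robot as it stands.
- The arm moves only by the tool apply_moves, never from a script. Its argument "deltas" is a list of rows, each an object with "delta_pos": the shift along the tool's x, y, z in cm, a list of three; "turn": the turn, a rotation vector about the tool's x, y, z in rad, a list of three. A call has 1 to 12 rows; each row is the pose to reach, as a shift and turn from the pose commanded when the call began, along the tool's axes at that moment; what a row does not reach only later rows make up. A row lasts 1/12 s, in which the tool goes at most 41.7 mm and 7.16 degrees, less where a joint would pass 70% of its speed; a pose out of reach is approached as far as the arm can. A call with a gripper value outside its range is refused whole. "grip" is the opening, from 0 (shut) to 1 (fully open), set as the call begins (left out, the last holds). The fingers move at their own pace and stop on an object; the grip force is fixed at half the most. Time passes only in rows, so rows that repeat a pose let the fingers close. It gives the time, the measured TCP pose, the force, the opening and the grip force at its end, in the units of the state.
- manip.get_obs(): the state, without advancing time (a new reading comes with each control period).
- manip.capture(name): name is "scene" or "top" or "wrist"; returns a dict with "img" (420x560x3 uint8, red, green, blue), "intrinsics" (3x3 intrinsics, pixels), "extrinsics" (4x4, takes a point from camera to world coordinates). Camera axes: x right, y down, z forward; pixel columns grow to the right and rows downward; lengths in m; the calibration is good to about 2 mm. A picture is of the moment at which its call begins. There is no depth.
- manip.close_job(): hands the job in; it is judged then, once.
Trained networks look in the newest picture that a camera, given by its name, has taken for a name from the list of things; names that differ only in an ending like _2 or _b are one class to them, and where a whole thing is asked for, a point or a joint stands for the part that bears it (a point fixed in the world has none). Each returns a list of dicts, best first, with "p" (0 to 1); they miss things now and then, are a little off and sometimes report something else, mostly with a low value. They report only what shows in the picture. A call takes as long as a camera call.
- manip.find_in(camera, thing): "bbox" ([left, top, width, height] in pixels, round what is visible of it).
The state is a dict: "clock": time; "joint_positions": joint angles; "qvel": joint speeds; "effort": joint torques, N m; "position": TCP position; "tool_rot": TCP orientation; "contact_force": force on the tool from outside, world axes, zero at the start; "ft_torque": the same for the moment, N m; "gripper_width": opening from 0.0 (shut) to 1.0 (fully open); "grasp_force": force on a finger pad.
Only numpy, scipy, OpenCV 4.12 (cv2) and the standard library are available. Lean on these libraries where they do the work, as an engineer would, in place of code of your own. Each camera call takes 0.05 s, during which the arm holds its last target. There are 200 camera calls.

## Working session

There is one attempt and no reset: what is moved stays moved. The work goes in short steps, Python scripts to look and compute and a tool call to move; the robot and the scene stay as the last step left them, time stands still between calls to the robot, and variables do not carry over. Pictures are saved under pics/ and viewed, at most 10 in all, crops included, and the job is handed in when it is done.

Besides the shell and the picture viewer there is one more tool, called after "Call:" by a JSON object that holds its "method" and its "body". apply_moves: Moves the arm, as the interface text tells. Its arguments: {"type":"object","properties":{"deltas":{"type":"array"},"grip":{"type":"number"}},"required":["deltas"]}

```bash
mkdir -p pics; ls; python3 - <<'E'
from rig import manip
import cv2,numpy as np
o=manip.get_obs();print(o)
for c in ["scene","top"]:
    d=manip.capture(c);cv2.imwrite(f"pics/{c}0.png",d["img"][:,:,::-1]);print(c,d["intrinsics"],d["extrinsics"])
    for t in ["wheel_unit","reset_knob_grip","grip_centre","release_face","tape_roll","tape_measure","screwdriver","screw_jar","mug","succulent"]:
        r=manip.find_in(c,t);print(t,[(x["bbox"],round(x["p"],2)) for x in r[:2]])
E
```

```text
pics
{'clock': 0.0, 'joint_positions': array([ 1.24231543,  0.31177384,  0.01400397,  1.51306254, -0.00440498,
        1.3192245 , -0.02719263]), 'qvel': array([ 0.00086784,  0.00079056, -0.00076427, -0.00020684, -0.00117779,
       -0.00045885,  0.00058391]), 'effort': array([-2.47160606e-04, -3.79917741e+01,  1.46061298e-01, -2.30596304e+01,
        1.22724002e-02,  1.36797575e-02, -2.38098437e-06]), 'position': array([ 0.15537288, -0.52682365,  0.23019248]), 'tool_rot': array([-1.19819693e-03,  9.89731349e-01,  1.42934851e-01, -2.22635965e-04]), 'contact_force': array([ 0.09280752, -0.90079878, -0.06420979]), 'ft_torque': array([ 0.00685054, -0.02674727, -0.05014672]), 'grasp_force': 0.0, 'gripper_width': 0.9982309761523207}
scene [[397.96588374   0.         278.83984405]
 [  0.         397.96588374 207.13028454]
 [  0.           0.           1.        ]] [[ 0.58845528  0.70113328 -0.40265682  0.98141501]
 [ 0.80850706 -0.50654429  0.29954835 -0.17736011]
 [ 0.00605981 -0.50182169 -0.86494987  0.89495618]
 [ 0.          0.          0.          1.        ]]
wheel_unit [([64.2, 179.
[... 680 characters left out ...]
9953127 -0.03035266 -0.00399421  0.10144451]
 [ 0.00643913 -0.08088511 -0.99670263  1.3730259 ]
 [ 0.          0.          0.          1.        ]]
wheel_unit [([269.6, 205.3, 195.0, 80.4], 0.6)]
reset_knob_grip [([367.7, 232.2, 16.0, 21.7], 0.61)]
grip_centre [([269.7, 233.4, 48.4, 12.9], 0.66)]
release_face []
tape_roll [([290.9, 160.6, 41.7, 39.4], 0.86)]
tape_measure [([359.6, 170.9, 32.6, 28.2], 0.77), ([270.6, 205.0, 193.4, 80.2], 0.63)]
screwdriver [([248.6, 282.6, 60.6, 6.7], 0.95), ([269.0, 234.5, 48.7, 11.5], 0.18)]
screw_jar [([240.3, 189.0, 17.3, 19.8], 0.78), ([269.9, 233.9, 49.2, 13.3], 0.3)]
mug [([128.2, 180.6, 41.8, 49.9], 0.91)]
succulent [([129.8, 250.9, 38.3, 32.0], 0.7)]
```

```bash
cat > h.py <<'E'
from rig import manip
import numpy as np, cv2
from scipy.spatial.transform import Rotation as R
def ray(d,u,v,z):
    T=d["extrinsics"];r=T[:3,:3]@np.linalg.inv(d["intrinsics"])@[u,v,1]
    return T[:3,3]+r*(z-T[2,3])/r[2]
def proj(d,p):
    T=d["extrinsics"];q=d["intrinsics"]@(T[:3,:3].T@(np.asarray(p)-T[:3,3]));return q[:2]/q[2]
def tool():
    o=manip.get_obs();return o,R.from_quat(np.roll(o["tool_rot"],-1))
E
python3 - <<'E'
from h import *
a=cv2.imread("pics/top0.png")[150:310,225:485]
cv2.imwrite("pics/topc.png",cv2.resize(a,None,fx=3,fy=3,interpolation=cv2.INTER_CUBIC))
d=manip.capture("top")
for n,b,z in [("knob",(367.7,232.2,16,21.7),.105),("grip",(269.7,233.4,48.4,12.9),.073),("insert",(269.6,205.3,195,80.4),.018),("jar",(240.3,189,17.3,19.8),.07),("sd",(248.6,282.6,60.6,6.7),.02),("roll",(290.9,160.6,41.7,39.4),.048)]:
    x,y,w,h=b;print(n,ray(d,x+w/2,y+h/2,z),ray(d,x,y+h/2,z),ray(d,x+w,y+h/2,z))
E
```

```text
knob [ 0.52711572 -0.14083461  0.105     ] [ 0.52653652 -0.12159343  0.105     ] [ 0.52769504 -0.16007954  0.105     ]
grip [0.52989018 0.05479193 0.073     ] [0.52809461 0.11436374 0.073     ] [ 0.53168681 -0.00481505  0.073     ]
insert [ 0.5228127  -0.13545626  0.018     ] [0.51528944 0.11471521 0.018     ] [ 0.53035387 -0.38622357  0.018     ]
jar [0.62817665 0.16905321 0.07      ] [0.62751912 0.19051042 0.07      ] [0.62883432 0.14759144 0.07      ]
sd [0.41324001 0.0878343  0.02      ] [0.4109606  0.16488606 0.02      ] [0.4155211  0.01072597 0.02      ]
roll [0.68277064 0.0128159  0.048     ] [0.68113991 0.06563415 0.048     ] [ 0.68440221 -0.04002947  0.048     ]
```

View pics/topc.png

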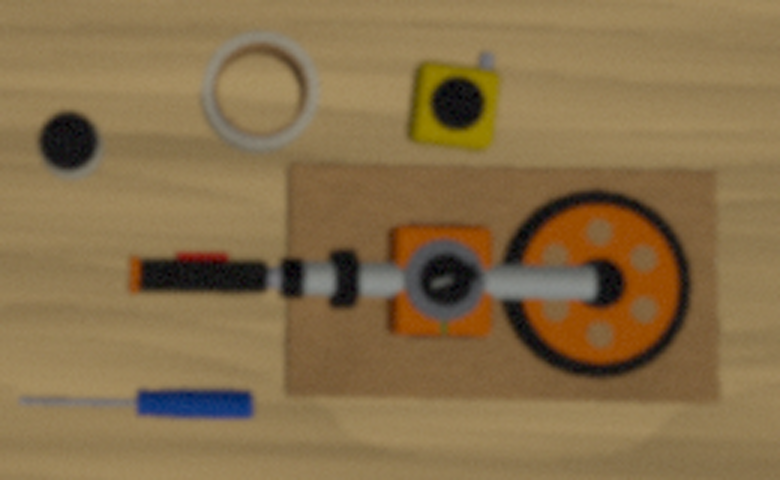

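Top view: the pole lies along about +y (px 600,283 → 135,274 in the 3x crop) and the red button faces world +x. The knob is at about (445,281) with its pointer down and to the left, so the angle is about 1.2 rad. I'll approach above the knob with the fingers aligned across its bar.

Call:
{"method": "apply_moves", "body": {"deltas": [{"delta_pos": [46.7,-26.5,0],"turn": [0,0,-1.66]},{"delta_pos": [46.7,-26.5,0],"turn": [0,0,-1.66]},{"delta_pos": [46.7,-26.5,0],"turn": [0,0,-1.66]},{"delta_pos": [46.7,-26.5,0],"turn": [0,0,-1.66]},{"delta_pos": [46.7,-26.5,0],"turn": [0,0,-1.66]},{"delta_pos": [46.7,-26.5,0],"turn": [0,0,-1.66]},{"delta_pos": [46.7,-26.5,0],"turn": [0,0,-1.66]},{"delta_pos": [46.7,-26.5,0],"turn": [0,0,-1.66]},{"delta_pos": [46.7,-26.5,0],"turn": [0,0,-1.66]},{"delta_pos": [46.7,-26.5,0],"turn": [0,0,-1.66]},{"delta_pos": [46.7,-26.5,0],"turn": [0,0,-1.66]},{"delta_pos": [46.7,-26.5,0],"turn": [0,0,-1.66]}], "grip": 1}}

```text
clock: 2.15
position: [0.504, -0.1664, 0.2316]
tool_rot: [0.0, 0.625, 0.781, -0.0]
contact_force: [0.5, -1.5, -0.1]
gripper_width: 1.003
grasp_force: 0.0
```

Call:
{"method": "apply_moves", "body": {"deltas": [{"delta_pos": [1.2,1.5,1.0],"turn": [0,0,-0.1]},{"delta_pos": [1.2,1.5,1.0],"turn": [0,0,-0.1]},{"delta_pos": [1.2,1.5,1.0],"turn": [0,0,-0.1]}]}}

```text
clock: 2.4
position: [0.515, -0.1515, 0.2206]
tool_rot: [-0.001, 0.586, 0.81, -0.0]
contact_force: [-0.7, -0.4, 0.3]
gripper_width: 0.999
grasp_force: 0.0
```

```bash
python3 - <<'E'
from h import *
o,r=tool();print(o["position"],o["joint_positions"],r.as_matrix())
d=manip.capture("wrist");cv2.imwrite("pics/w1.png",d["img"][:,:,::-1]);print(d["extrinsics"],d["intrinsics"])
for t in ["reset_knob_grip","grip_centre"]:
    for x in manip.find_in("wrist",t)[:2]:
        b=x["bbox"];print(t,b,x["p"],ray(d,b[0]+b[2]/2,b[1]+b[3]/2,.11 if "k" in t else .073))
E
```

```text
[ 0.51502378 -0.15149506  0.22060842] [ 0.64825493  0.33571633 -0.51873982  1.54841744  0.16963898  1.30434037
  0.4270366 ] [[-3.13144685e-01  9.49704115e-01 -1.58132616e-03]
 [ 9.49704696e-01  3.13146081e-01  7.22912768e-04]
 [ 1.18173932e-03 -1.27541659e-03 -9.99998488e-01]]
[[ 9.49578001e-01  3.01321537e-01  8.66426646e-02  4.93833734e-01]
 [ 3.13529687e-01 -9.11830554e-01 -2.65073907e-01 -8.35292020e-02]
 [-8.69048316e-04  2.78873398e-01 -9.60327482e-01  3.62790579e-01]
 [ 0.00000000e+00  0.00000000e+00  0.00000000e+00  1.00000000e+00]] [[303.93529605   0.         281.55561532]
 [  0.         303.93529605 206.96492077]
 [  0.           0.           1.        ]]
reset_knob_grip [274.7, 169.0, 46.5, 51.0] 0.71 [ 0.52648062 -0.13835436  0.11      ]
grip_centre [334.4, 2.1, 50.3, 42.3] 0.71 [0.53186544 0.01054476 0.073     ]
```

View pics/w1.png

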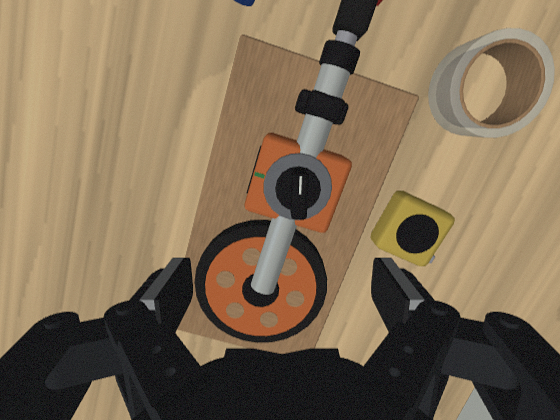

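The wrist view shows the knob at about (299,188) with its bar nearly vertical in the image and the pointer at (300,185). The wheel hub is at (263,290) and the pole runs up to (350,15).

```bash
python3 - <<'E'
from h import *
o,r=tool()
d=manip.capture("wrist")
im=d["img"]; g=cv2.cvtColor(im,cv2.COLOR_RGB2GRAY)
# pointer line
m=(g>170).astype(np.uint8);m[:160]=0;m[225:]=0;m[:,:275]=0;m[:,325:]=0
n,l,s,c=cv2.connectedComponentsWithStats(m);print(s[1:],c[1:])
y0,x0=np.nonzero(m)
a=ray(d,299.8,177,.11);b=ray(d,300.2,194,.11);v=a-b;print("ptr",a,b,np.degrees(np.arctan2(v[1],v[0])))
# insert corners
for p in [(241,35),(418,96),(179,329)]:print(ray(d,*p,.018))
p=[ray(d,350,15,.073),ray(d,263,290,.06),ray(d,321,106,.073)];print(p)
print("ring",ray(d,298.5,187,.075),"fwd",d["extrinsics"][:3,3])
cv2.imwrite("pics/w1c.png",cv2.resize(im[130:260,220:390,::-1],None,fx=4,fy=4,interpolation=cv2.INTER_CUBIC))
E
```

```text
[[301 173   3  16  22]
 [278 214   6  11  26]] [[302.09090909 180.04545455]
 [280.69230769 219.15384615]]
ptr [ 0.5224966  -0.12757973  0.11      ] [ 0.52760016 -0.14145732  0.11      ] 110.19128164821828
[ 0.42903125 -0.0225098   0.018     ]
[ 0.62503847 -0.02053075  0.018     ]
[ 0.44561144 -0.38788927  0.018     ]
[array([0.5223292 , 0.00986281, 0.073     ]), array([ 0.53051179, -0.27093519,  0.06      ]), array([ 0.52397397, -0.06589106,  0.073     ])]
ring [ 0.52851174 -0.14291589  0.075     ] fwd [ 0.49325716 -0.08667752  0.36341573]
```

View pics/w1c.png

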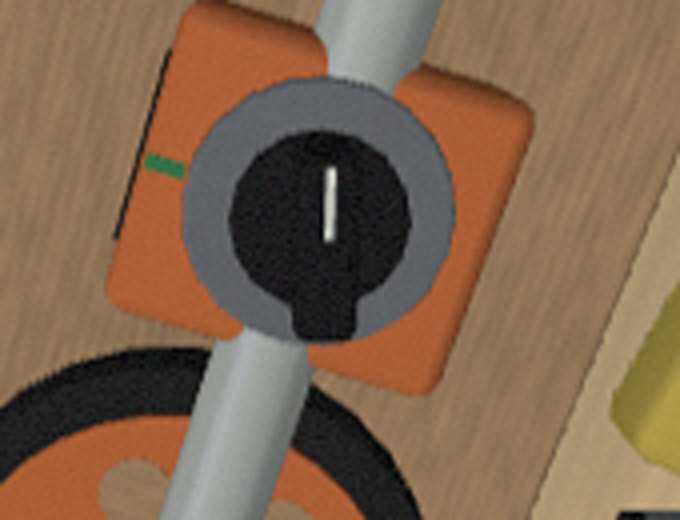

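```bash
python3 - <<'E'
from h import *
o,r=tool();print(o["position"],o["contact_force"],o["ft_torque"])
M=r.as_matrix();print(np.degrees(np.arctan2(M[1,1],M[0,1])))
d=manip.capture("wrist")
a=ray(d,302,173,.11);b=ray(d,302,190,.11);v=a-b;print(a,b,np.degrees(np.arctan2(v[1],v[0])))
c=ray(d,299.8,182.5,.076);print(c)
for k in [(.529,-.140,.084),c]:print(M.T@(np.array([k[0],k[1],.085])-o["position"])*100)
E
```

```text
[ 0.51418707 -0.15513787  0.22155519] [ 0.92096798  0.05315349 -0.38683037] [-0.00711989 -0.03753924  0.04836784]
17.86106615878191
[ 0.52325429 -0.12381871  0.11      ] [ 0.52802444 -0.13769584  0.11      ] 108.97002003706088
[ 0.52826244 -0.138179    0.076     ]
[ 1.00501309  1.88273946 13.65299281]
[ 1.20095842  1.86839033 13.6527361 ]
```

Call:
{"method": "apply_moves", "body": {"deltas": [{"delta_pos": [1.1,1.8,3],"turn": [0,0,-0.02]},{"delta_pos": [1.1,1.8,6],"turn": [0,0,-0.02]},{"delta_pos": [1.1,1.8,9],"turn": [0,0,-0.02]},{"delta_pos": [1.1,1.8,11.5],"turn": [0,0,-0.02]},{"delta_pos": [1.1,1.8,13.5],"turn": [0,0,-0.02]},{"delta_pos": [1.1,1.8,13.5],"turn": [0,0,-0.02]},{"delta_pos": [1.1,1.8,13.5],"turn": [0,0,-0.02]}]}}

```text
clock: 3.23
position: [0.5276, -0.1378, 0.0859]
tool_rot: [-0.001, 0.58, 0.815, -0.001]
contact_force: [0.5, 0.1, 0.4]
gripper_width: 1.002
grasp_force: 0.0
```

Call:
{"method": "apply_moves", "body": {"deltas": [{"delta_pos": [0,0,0],"turn": [0,0,0]},{"delta_pos": [0,0,0],"turn": [0,0,0]},{"delta_pos": [0,0,0],"turn": [0,0,0]},{"delta_pos": [0,0,0],"turn": [0,0,0]},{"delta_pos": [0,0,0],"turn": [0,0,0]},{"delta_pos": [0,0,0],"turn": [0,0,0]},{"delta_pos": [0,0,0],"turn": [0,0,0]},{"delta_pos": [0,0,0],"turn": [0,0,0]}], "grip": 0}}

```text
clock: 3.9
position: [0.5267, -0.138, 0.087]
tool_rot: [-0.001, 0.579, 0.815, -0.002]
contact_force: [-6.0, -1.6, 6.4]
gripper_width: 0.151
grasp_force: 60.2
```

Call:
{"method": "apply_moves", "body": {"deltas": [{"delta_pos": [0,0,0],"turn": [0,0,-0.1]},{"delta_pos": [0,0,0],"turn": [0,0,-0.2]},{"delta_pos": [0,0,0],"turn": [0,0,-0.3]},{"delta_pos": [0,0,0],"turn": [0,0,-0.4]},{"delta_pos": [0,0,0],"turn": [0,0,-0.5]},{"delta_pos": [0,0,0],"turn": [0,0,-0.6]},{"delta_pos": [0,0,0],"turn": [0,0,-0.7]},{"delta_pos": [0,0,0],"turn": [0,0,-0.8]},{"delta_pos": [0,0,0],"turn": [0,0,-0.9]},{"delta_pos": [0,0,0],"turn": [0,0,-1.0]},{"delta_pos": [0,0,0],"turn": [0,0,-1.1]},{"delta_pos": [0,0,0],"turn": [0,0,-1.1]}]}}

```text
clock: 4.9
position: [0.5247, -0.1405, 0.087]
tool_rot: [-0.004, 0.067, 0.998, -0.003]
contact_force: [-9.8, -4.7, 12.2]
gripper_width: 0.149
grasp_force: 61.0
```

```bash
python3 - <<'E'
from h import *
o,r=tool();print(o)
M=r.as_matrix();print(np.degrees(np.arctan2(M[1,1],M[0,1])))
E
```

```text
{'clock': 4.9, 'joint_positions': array([ 0.76125348,  0.53801465, -0.74321935,  1.7028611 ,  0.4132422 ,
        1.07112769,  1.31953931]), 'qvel': array([-0.00956776, -0.00524243,  0.01570284, -0.00119008, -0.01349724,
       -0.00305556, -0.09197512]), 'effort': array([ -3.35672177, -33.18367839, -10.20209134, -19.57880795,
        -0.77300174,  -3.45947318,   0.53500017]), 'position': array([ 0.52469213, -0.14046744,  0.0870024 ]), 'tool_rot': array([-0.0040737 ,  0.06711486,  0.99773253, -0.00296485]), 'contact_force': array([-9.82375906, -4.65535944, 12.24853367]), 'ft_torque': array([-0.82642174,  1.98817016,  0.01947773]), 'grasp_force': 60.95642566680908, 'gripper_width': 0.14864018449580052}
82.30475202436496
```

Call:
{"method": "apply_moves", "body": {"deltas": [{"delta_pos": [0,0,0],"turn": [0,0,-0.06]},{"delta_pos": [0,0,0],"turn": [0,0,-0.12]},{"delta_pos": [0,0,0],"turn": [0,0,-0.17]},{"delta_pos": [0,0,0],"turn": [0,0,-0.2]},{"delta_pos": [0,0,0],"turn": [0,0,-0.2]}]}}

```text
clock: 5.32
position: [0.5246, -0.141, 0.087]
tool_rot: [-0.004, -0.028, 1.0, -0.002]
contact_force: [-9.1, -4.4, 12.3]
gripper_width: 0.154
grasp_force: 69.2
```

```bash
python3 - <<'E'
from h import *
o,r=tool();print(o["ft_torque"],o["effort"][6],o["joint_positions"][6])
M=r.as_matrix();print(np.degrees(np.arctan2(M[1,1],M[0,1])))
E
```

```text
[-0.73517015  2.00504794 -1.48100581] 1.6732580959796906 1.4888506453008086
93.23031657169572
```

Call:
{"method": "apply_moves", "body": {"deltas": [{"delta_pos": [0,0,0],"turn": [0,0,0]},{"delta_pos": [0,0,0],"turn": [0,0,0]},{"delta_pos": [0,0,0],"turn": [0,0,0]},{"delta_pos": [0,0,0],"turn": [0,0,0]},{"delta_pos": [0,0,0],"turn": [0,0,0]},{"delta_pos": [0,0,-2],"turn": [0,0,0]},{"delta_pos": [0,0,-5],"turn": [0,0,0]},{"delta_pos": [0,0,-9],"turn": [0,0,0]},{"delta_pos": [0,0,-12],"turn": [0,0,0]},{"delta_pos": [0,0,-12],"turn": [0,0,0]}], "grip": 1}}

```text
clock: 6.15
position: [0.5334, -0.136, 0.2133]
tool_rot: [0.007, -0.033, 0.999, -0.001]
contact_force: [1.2, -0.4, 1.3]
gripper_width: 1.002
grasp_force: 0.0
```

```bash
python3 - <<'E'
from h import *
o,r=tool();M=r.as_matrix();print(o["position"],M)
d=manip.capture("wrist");cv2.imwrite("pics/w2.png",d["img"][:,:,::-1])
for t in ["reset_knob_grip","grip_centre","release_face"]:
    for x in manip.find_in("wrist",t)[:1]:
        b=x["bbox"];print(t,b,x["p"],ray(d,b[0]+b[2]/2,b[1]+b[3]/2,.11 if "k" in t else .073))
E
```

```text
[ 0.53336873 -0.13601561  0.21325262] [[-0.99772733 -0.06608167  0.01316739]
 [-0.06611726  0.99780924 -0.0022859 ]
 [-0.01298749 -0.0031513  -0.99991069]]
reset_knob_grip [253.7, 165.8, 47.0, 56.1] 0.86 [ 0.52499178 -0.14000629  0.11      ]
grip_centre [418.9, 176.1, 135.8, 40.4] 0.71 [0.52352676 0.06002002 0.073     ]
release_face [453.3, 208.1, 44.1, 8.9] 0.76 [0.54035906 0.0532463  0.073     ]
```

View pics/w2.png

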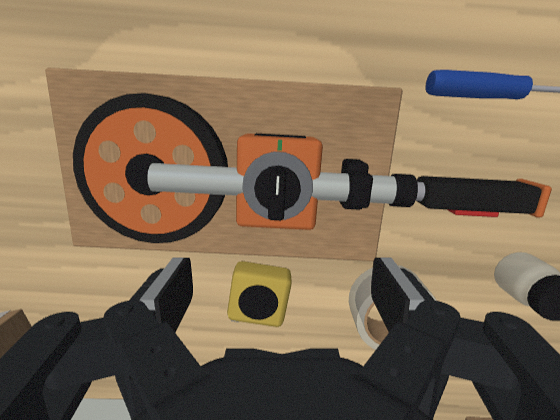

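The pointer (277,178–195) now aims at the green mark (280,145). The grip is at (487,196) with the red button at (475,212). I'll check the pointer angle numerically before leaving.

```bash
python3 - <<'E'
from h import *
o,r=tool();M=r.as_matrix();print(o["position"],np.degrees(np.arctan2(M[1,1],M[0,1])))
d=manip.capture("wrist");im=d["img"];g=cv2.cvtColor(im,cv2.COLOR_RGB2GRAY).astype(float)
w=np.clip(g[168:200,268:288]-90,0,None);ys,xs=np.mgrid[168:200,268:288]
f=np.array([(y,(xs[y-168]*w[y-168]).sum()/w[y-168].sum()) for y in range(168,200) if w[y-168].sum()>60]);print(f[:, :].round(1).tolist())
k=np.polyfit(f[2:-2,0],f[2:-2,1],1)
a=ray(d,np.polyval(k,176),176,.11);b=ray(d,np.polyval(k,194),194,.11);v=a-b;print("ptr",a,b,np.degrees(np.arctan2(v[1],v[0])))
e=[ray(d,u,v_,.018) for u,v_ in [(48,69),(403,89),(377,261),(77,247)]];print(np.round(e,4))
for i,j in [(0,1),(3,2)]:
    q=e[j]-e[i];print(np.degrees(np.arctan2(-q[0],q[1])))
q=e[1]-e[2];print(np.degrees(np.arctan2(q[1],q[0])))
p=ray(d,150,178,.07),ray(d,540,195,.073);q=p[1]-p[0];print("pole",p,np.degrees(np.arctan2(-q[0],q[1])))
t=np.array([.524,.060,.2]);print(M.T@(t-o["position"])*100)
E
```

```text
[ 0.52787885 -0.13676283  0.20514691] 93.76012590642206
[[168.0, 277.6], [169.0, 277.5], [170.0, 277.4], [171.0, 277.6], [172.0, 277.5], [173.0, 277.6], [174.0, 277.6], [175.0, 282.1], [186.0, 277.5], [187.0, 277.5], [188.0, 277.4], [189.0, 277.4], [190.0, 277.4], [191.0, 277.2], [192.0, 277.0], [193.0, 277.0], [194.0, 277.0], [195.0, 277.0], [196.0, 276.8], [197.0, 276.7], [198.0, 276.7], [199.0, 276.7]]
ptr [ 0.50149305 -0.14071845  0.11      ] [ 0.51613582 -0.14056336  0.11      ] -179.39316670566475
[[ 0.4258 -0.3763  0.018 ]
 [ 0.4209 -0.0198  0.018 ]
 [ 0.6126 -0.0167  0.018 ]
 [ 0.6179 -0.3706  0.018 ]]
0.7879566914605904
0.859706202886015
-179.09522408810912
pole (array([ 0.51848159, -0.25868294,  0.07      ]), array([0.51001111, 0.10340914, 0.073     ])) 1.340084722892754
[-0.90440354 19.65919169  0.51933514]
```

Call:
{"method": "apply_moves", "body": {"deltas": [{"delta_pos": [-0.9,3,0.5],"turn": [0,0,0.12]},{"delta_pos": [-0.9,6,0.5],"turn": [0,0,0.24]},{"delta_pos": [-0.9,9,0.5],"turn": [0,0,0.36]},{"delta_pos": [-0.9,12,0.5],"turn": [0,0,0.48]},{"delta_pos": [-0.9,15,0.5],"turn": [0,0,0.6]},{"delta_pos": [-0.9,18,0.5],"turn": [0,0,0.72]},{"delta_pos": [-0.9,19.7,0.5],"turn": [0,0,0.84]},{"delta_pos": [-0.9,19.7,0.5],"turn": [0,0,0.96]},{"delta_pos": [-0.9,19.7,0.5],"turn": [0,0,1.08]},{"delta_pos": [-0.9,19.7,0.5],"turn": [0,0,1.2]},{"delta_pos": [-0.9,19.7,0.5],"turn": [0,0,1.32]},{"delta_pos": [-0.9,19.7,0.5],"turn": [0,0,1.44]}]}}

```text
clock: 7.4
position: [0.5237, 0.0601, 0.1995]
tool_rot: [-0.001, 0.637, 0.771, -0.001]
contact_force: [-0.8, -0.0, 0.0]
gripper_width: 1.0
grasp_force: 0.0
```

Call:
{"method": "apply_moves", "body": {"deltas": [{"delta_pos": [0,0,0],"turn": [0,0,0.1]},{"delta_pos": [0,0,0],"turn": [0,0,0.18]},{"delta_pos": [0,0,0],"turn": [0,0,0.18]},{"delta_pos": [0,0,0],"turn": [0,0,0.18]}]}}

```text
clock: 7.73
position: [0.524, 0.0602, 0.2]
tool_rot: [-0.001, 0.701, 0.714, -0.001]
contact_force: [0.2, -0.4, -0.6]
gripper_width: 0.999
grasp_force: 0.0
```

```bash
python3 - <<'E'
from h import *
manip.capture("wrist")
d=manip.capture("wrist");o,r=tool();M=r.as_matrix();print(o["position"],np.degrees(np.arctan2(M[1,1],M[0,1])),M)
cv2.imwrite("pics/w3.png",d["img"][:,:,::-1])
for t in ["reset_knob_grip","grip_centre","release_face"]:
    for x in manip.find_in("wrist",t)[:1]:
        b=x["bbox"];p=ray(d,b[0]+b[2]/2,b[1]+b[3]/2,.11 if "k" in t else .073);print(t,b,x["p"],p,M.T@(p-o["position"])*100)
E
```

```text
[0.52433706 0.06025575 0.20048575] 1.022271905515277 [[-1.78412074e-02  9.99839585e-01 -1.57952517e-03]
 [ 9.99840829e-01  1.78410417e-02 -1.18950418e-04]
 [-9.07509627e-05 -1.58139597e-03 -9.99998745e-01]]
grip_centre [268.6, 132.7, 38.9, 129.3] 0.95 [0.53078699 0.06264992 0.073     ] [ 0.22902898  0.66932098 12.74751143]
release_face [297.6, 174.1, 7.9, 47.5] 0.6 [0.54314711 0.06241372 0.073     ] [ 0.18335991  1.90471313 12.74556192]
```

View pics/w3.png

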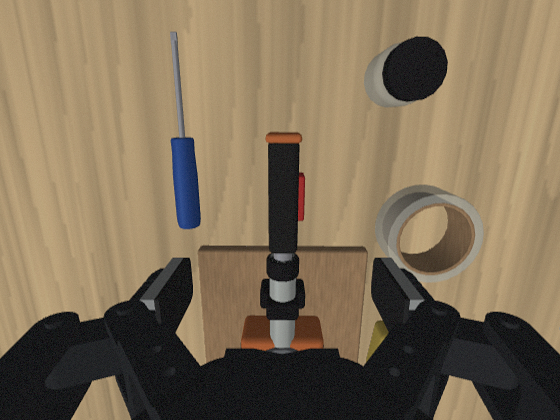

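The grip body spans columns 268–298 with the red button at (302,198), and the yaw is aligned. I'll shift about 3 mm in +x and descend.

Call:
{"method": "apply_moves", "body": {"deltas": [{"delta_pos": [0,0.25,3],"turn": [0,0,0]},{"delta_pos": [0,0.25,6],"turn": [0,0,0]},{"delta_pos": [0,0.25,9],"turn": [0,0,0]},{"delta_pos": [0,0.25,12],"turn": [0,0,0]},{"delta_pos": [0,0.25,14.5],"turn": [0,0,0]},{"delta_pos": [0,0.25,16.3],"turn": [0,0,0]},{"delta_pos": [0,0.25,16.3],"turn": [0,0,0]},{"delta_pos": [0,0.25,16.3],"turn": [0,0,0]}]}}

```text
clock: 8.65
position: [0.5266, 0.0603, 0.0377]
tool_rot: [-0.001, 0.701, 0.713, -0.001]
contact_force: [0.1, -0.7, 0.4]
gripper_width: 0.999
grasp_force: 0.0
```

Call:
{"method": "apply_moves", "body": {"deltas": [{"delta_pos": [0,0,0],"turn": [0,0,0]},{"delta_pos": [0,0,0],"turn": [0,0,0]},{"delta_pos": [0,0,0],"turn": [0,0,0]},{"delta_pos": [0,0,0],"turn": [0,0,0]},{"delta_pos": [0,0,0],"turn": [0,0,0]},{"delta_pos": [0,0,0],"turn": [0,0,0]},{"delta_pos": [0,0,0],"turn": [0,0,0]},{"delta_pos": [0,0,0],"turn": [0,0,0]},{"delta_pos": [0,0,0],"turn": [0,0,0]}], "grip": 0}}

```text
clock: 9.4
position: [0.5254, 0.0604, 0.0396]
tool_rot: [-0.001, 0.701, 0.713, -0.002]
contact_force: [-7.7, -0.6, 9.5]
gripper_width: 0.326
grasp_force: 60.5
```

Call:
{"method": "apply_moves", "body": {"deltas": [{"delta_pos": [0.6,0,0],"turn": [0,0,0]},{"delta_pos": [2,0,0],"turn": [0,0,0]},{"delta_pos": [3.5,0,0],"turn": [0,0,0]},{"delta_pos": [5,0,0],"turn": [0,0,0]},{"delta_pos": [6.5,0,0],"turn": [0,0,0]},{"delta_pos": [8,0,0],"turn": [0,0,0]},{"delta_pos": [9.5,0,0],"turn": [0,0,0]},{"delta_pos": [11,0,0],"turn": [0,0,0]},{"delta_pos": [12.5,0,0],"turn": [0,0,0]},{"delta_pos": [14,0,0],"turn": [0,0,0]},{"delta_pos": [15.2,0,0],"turn": [0,0,0]},{"delta_pos": [15.2,0,0],"turn": [0,0,0]}]}}

```text
clock: 10.4
position: [0.5236, 0.2136, 0.0396]
tool_rot: [0.0, 0.701, 0.714, -0.001]
contact_force: [-5.3, -3.5, 9.4]
gripper_width: 0.32
grasp_force: 62.0
```

Call:
{"method": "apply_moves", "body": {"deltas": [{"delta_pos": [0.4,0,0],"turn": [0,0,0]},{"delta_pos": [0.8,0,0],"turn": [0,0,0]},{"delta_pos": [1.0,0,0],"turn": [0,0,0]},{"delta_pos": [1.0,0,0],"turn": [0,0,0]},{"delta_pos": [1.0,0,0],"turn": [0,0,0]}]}}

```text
clock: 10.82
position: [0.5235, 0.2204, 0.0396]
tool_rot: [0.001, 0.702, 0.713, -0.002]
contact_force: [-6.2, -5.5, 10.7]
gripper_width: 0.329
grasp_force: 62.5
```

```bash
python3 - <<'E'
from h import *
o,r=tool();print(o["position"],o["contact_force"],o["gripper_width"],o["grasp_force"],o["qvel"].round(3))
d=manip.capture("wrist");a=d["img"][:,:,::-1]
s=manip.capture("scene")["img"][120:340,60:340,::-1]
cv2.imwrite("pics/e.png",np.hstack([cv2.resize(a,(440,330)),cv2.resize(s,(360,330))]))
E
```

```text
[0.52349196 0.22036248 0.03962931] [-6.22709287 -5.46139664 10.66318587] 0.3289063377162037 62.52416789531708 [ 0.004 -0.    -0.001  0.003 -0.002 -0.001  0.003]
```

View pics/e.png

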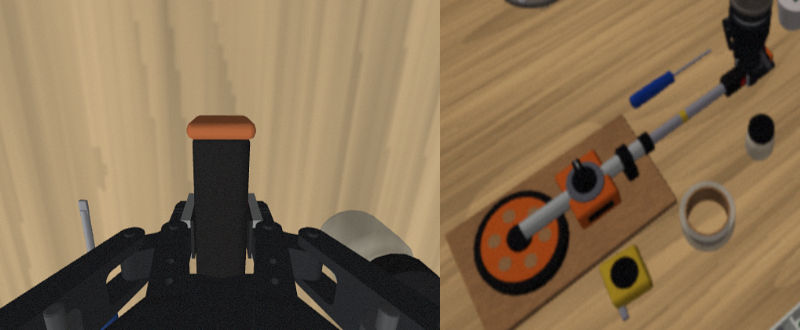

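The grip is held squeezed and the TCP has travelled 160 mm. The yellow band is well out, at about (683,115), and the bystanders are undisturbed. One small extra pull will confirm the stop.

Call:
{"method": "apply_moves", "body": {"deltas": [{"delta_pos": [0.2,0,0],"turn": [0,0,0]},{"delta_pos": [0.4,0,0],"turn": [0,0,0]},{"delta_pos": [0.4,0,0],"turn": [0,0,0]},{"delta_pos": [0.4,0,0],"turn": [0,0,0]},{"delta_pos": [0.4,0,0],"turn": [0,0,0]}]}}

```text
clock: 11.33
position: [0.5234, 0.2203, 0.0396]
tool_rot: [0.002, 0.702, 0.712, -0.005]
contact_force: [-8.1, -11.5, 13.7]
gripper_width: 0.327
grasp_force: 63.6
```

The extra pull didn't move the TCP and the pulling force rose, so the grip is at its hard stop. Handing in.

```bash
python3 -c "
from rig import manip
print(manip.close_job())"
```

```text
the job is handed in; nothing more can be done
None
```

The reset knob is back at its zero stop, and I handed the job in with the arm still holding the grip at the second stop, button squeezed; in the last picture the items in view looked undisturbed, and no verdict came back.

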